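Pack the cabinet fittings locker

TASK

Release the locker by turning its cam-latch knob a quarter turn counter-clockwise, slide the hatch fully open by the knob, then fetch every levelling foot from the deep square tubes and every hinge from the bench and put them all in the compartment. Then slide the hatch fully home and turn the knob back to latch it. Leave the tubes standing and do not knock over or push away the other things on the bench.

Things in the scene. Friction and masses are not known exactly. Their poses are not given: they have to be found in the camera images.
- locker: Fixed grey sheet-steel box, 310 mm long (x), 200 mm wide (y), 110 mm high, turned a little about z. Axes: x away from the robot along the hatch's slide, y left, z up. Origin on the bench under the compartment's centre. The compartment is the near half; a closed housing 98 mm high fills the far half (x +75 to +235 mm). Near wall 100 mm high, side walls 110 mm, all 5 mm thick.
- locker_floor (a point): Centre of the inner floor of the locker's compartment, 5 mm above the bench; axes as the locker's. Inside, the compartment is 140 mm (x) by 190 mm (y) and 95 mm deep up to the hatch, open at the top when the hatch is open.
- hatch (a joint): Slide of the aluminium hatch (148 x 186 x 6 mm, top 107 mm above the bench) over the compartment: 0 = fully home (covered), 0.150 m = fully open, slid along the locker's +x over the housing. It stays where it is left; about 2 N of friction. It is moved by the latch knob; until the knob is turned the cam blocks it after some 6 mm.
- latch (a joint): Turn of the cam-latch knob on the hatch: 0 = latched, 1.57 rad = released, stops at both ends; grows counter-clockwise seen from above; about 0.06 N m of friction; stays where it is left. Its steel cam plate (top 9 mm above the hatch) points to the locker's +y, behind a lug on the side wall, when latched and to -x when released.
- latch_grip (a point): Grip point on the knob's vertical axis, 139 mm above the bench. Black bar 52 x 13 mm, 30 mm high (122 to 152 mm above the bench), along this point's x: the locker's x when latched, across it when released. Hatch home: the axis is at locker x -40, y +60 mm; it moves with the hatch. The lug (top 14 mm above the hatch) stands 41 mm from it in y, 18 mm in +x.
- tube1_mouth (a point): Centre of the mouth of a loose square steel tube standing upright as a deep pot: 98 x 98 mm outside, 90 x 90 mm inside, 106 mm high, inner floor 6 mm above the bench; sides along this point's x and y; 0.9 kg. It may hold one levelling foot or be empty.
- tube2_mouth (a point): Centre of the mouth of a loose square steel tube standing upright as a deep pot: 98 x 98 mm outside, 90 x 90 mm inside, 106 mm high, inner floor 6 mm above the bench; sides along this point's x and y; 0.9 kg. It may hold one levelling foot or be empty.
- tube3_mouth (a point): Centre of the mouth of a loose square steel tube standing upright as a deep pot: 98 x 98 mm outside, 90 x 90 mm inside, 106 mm high, inner floor 6 mm above the bench; sides along this point's x and y; 0.9 kg. It may hold one levelling foot or be empty.
- foot1_mid (a point): Centre, half-way up, of a levelling foot 80 mm high (0.22 kg), which starts upright at the bottom of a tube; z points up along its stem. Round black rubber base of 56 mm diameter and 14 mm high, a steel collar of 26 mm diameter up to 24 mm, then a bare steel stem of 16 mm diameter to the top: the stem reaches from 16 mm below to 40 mm above this point. Sometimes absent.
- foot2_mid (a point): Centre, half-way up, of a levelling foot 80 mm high (0.22 kg), which starts upright at the bottom of a tube; z points up along its stem. Round black rubber base of 56 mm diameter and 14 mm high, a steel collar of 26 mm diameter up to 24 mm, then a bare steel stem of 16 mm diameter to the top: the stem reaches from 16 mm below to 40 mm above this point. Sometimes absent.
- foot3_mid (a point): Centre, half-way up, of a levelling foot 80 mm high (0.22 kg), which starts upright at the bottom of a tube; z points up along its stem. Round black rubber base of 56 mm diameter and 14 mm high, a steel collar of 26 mm diameter up to 24 mm, then a bare steel stem of 16 mm diameter to the top: the stem reaches from 16 mm below to 40 mm above this point. Sometimes absent.
- hinge1_mid (a point): Centre, half-way up, of a lift-off cabinet hinge lying on the bench: an aluminium block 70 mm long (x) by 24 mm wide (y) by 14 mm high with a steel barrel of 16 mm diameter along its top, 22 mm high in all; 0.16 kg. Sometimes absent.
- hinge2_mid (a point): Centre, half-way up, of a lift-off cabinet hinge lying on the bench: an aluminium block 70 mm long (x) by 24 mm wide (y) by 14 mm high with a steel barrel of 16 mm diameter along its top, 22 mm high in all; 0.16 kg. Sometimes absent.
- spraycan: Bystander: upright red and yellow spray can, 58 mm in diameter, 190 mm high. Origin at its underside.
- bottle: Bystander: upright blue bottle, 68 mm in diameter, 210 mm high. Origin at its underside.
- bin: Bystander: open blue plastic bin, 130 x 100 x 60 mm. Origin at its underside.
- tape: Bystander: roll of tape lying flat, 96 mm in diameter, 25 mm high. Origin at its underside.
Things that resemble listed ones, but are neither listed nor needed, are in the scene too. Leave any orange or pink look-alike of the part that bears foot3_mid alone.

How it is judged:
By the outcome, as a careful person would: the job done as asked, in the order asked, and still so for the second after the job is handed in, with the robot touching nothing.
Of foot1, foot2, foot3 only 2 to 3 are there at a start; the rules pass over those that are not, and their reading is None.
Of hinge1, hinge2 only 1 to 2 are there at a start; the rules pass over those that are not, and their reading is None.
At some moment in a run one of hinge1, hinge2 may be knocked a few centimetres aside while the robot is not near it.
Once in a run the grip may slacken for a moment while it holds something.
It also fails if it takes over 210 s, if anything falls off the work surface, if the arm or the gripper's body presses on something with over 40 N, if the wrist force passes 120 N, or if a joint passes its speed limit or range.

ROBOT

A 6-joint arm with a two-finger parallel gripper is mounted at the origin on the work surface. World frame = base frame: x ahead of the robot, y to its left, z up, the work surface at z = 0. Lengths are in m, angles in rad, forces in N, time in s.
With the tool pointing down it reaches from about 0.3 to 0.85 m from the base axis. Payload 4.2 kg.
Tool frame: the origin (TCP) lies at the very end of the fingers, on their centre line; the grasp point (between the pads) lies manip.hold_point_z behind it (manip.hold_point_z is the distance from the TCP to the grasp point, in m); z points along the fingers, y is the line along which they close (so a half turn about z gives the same grasp; the last joint's range is limited). The gripper opens to 91 mm and grips with 3 to 60 N. Pads are 32 mm wide; open, the fingers measure 118 mm over their backs; the gripper's body (76 mm by 178 mm) begins 60 mm behind the grasp point.
Start: joints at [-1.271, 0.32, 1.565, -0, 1.257, -0.02], TCP at [0.181, -0.546, 0.18] pointing down, gripper open.
Joint ranges: [-3.11, 3.11], [-0.84, 2.01], [0.21, 2.61], [-1.34, 4.49], [0.05, 2.63], [-2.56, 2.56]. Speed limits (rad/s): [2.57, 2.57, 3.14, 3.14, 3.14, 3.14].

INTERFACE

Orientations are given as a unit quaternion [x, y, z, w].
In Python, from plant import readout, cams, manip gives the robot as it stands.
- The arm moves only by the shell command python3 -m handwheel 'ROWS' [OPENING] [FORCE]. ROWS is JSON, a list that holds one entry, the list of rows, each a list of 4 numbers: the shift along the tool's x, y, z normalised to -1 to 1, where 1 is 0.1 m, then the turn about the tool's z normalised to -1 to 1, where 1 is 60 degrees. In form: [[[tx, ty, tz, yaw], ...]]. A call has 1 to 20 rows; each row is the pose to reach, as a shift and turn from the pose commanded when the call began, along the tool's axes at that moment; what a row does not reach only later rows make up. A row lasts 1/8 s, in which the tool goes at most 62.5 mm and 10.7 degrees, less where a joint would pass 70% of its speed; a pose out of reach is approached as far as the arm can. A call with a number of a shift or a turn outside -1 to 1 is refused whole. A call with a gripper value outside its range is refused whole. OPENING is the opening, from 0 (shut) to 1 (fully open), set as the call begins (- or left out, the last holds). The fingers move at their own pace and stop on an object; FORCE is the grip in N (left out, the last holds). Time passes only in rows, so rows that repeat a pose let the fingers close. It gives the time, the measured TCP pose, the force, the opening and the grip force at its end, in the units of the state.
- readout.get_state(): the state, without advancing time (a new reading comes with each control period).
- cams.read_camera(name): name is "side" or "top"; returns a dict with "color" (420x560x3 uint8, blue, green, red), "fx", "fy", "cx", "cy" (pixels), "k1" (the pictures are not rectified: a ray, as slopes to the right and down, at radius r is drawn at 1 + k1 r^2 times it, then the intrinsics apply), "R" (3x3) and "t" (3): a world point X has camera coordinates R X + t. Camera axes: x right, y down, z forward; pixel columns grow to the right and rows downward; lengths in m; the calibration is good to about 2 mm. A picture is of the moment at which its call begins. There is no depth.
- manip.finish_job(): hands the job in; it is judged then, once.
The state is a dict: "time": time; "q": joint angles; "joint_velocities": joint speeds; "joint_torque": joint torques, N m; "position": TCP position; "tcp_rot": TCP orientation; "force": force on the tool from outside, world axes, zero at the start; "torque": the same for the moment, N m; "grip_width": opening from 0.0 (shut) to 1.0 (fully open); "gripper_force": force on a finger pad.
Only numpy, scipy, OpenCV 4.12 (cv2) and the standard library are available. Lean on these libraries where they do the work, as an engineer would, in place of code of your own. Each camera call takes 0.05 s, during which the arm holds its last target. There are 200 camera calls.

## Working session

There is one attempt and no reset: what is moved stays moved. The work goes in short steps, Python scripts to look and compute and a shell command to move; the robot and the scene stay as the last step left them, time stands still between calls to the robot, and variables do not carry over. Pictures are saved under pics/ and viewed, at most 14 in all, crops included, and the job is handed in when it is done.

```bash
ls; mkdir -p pics; python3 - <<'E'
from plant import readout,cams,manip
import cv2
print(readout.get_state(), manip.hold_point_z)
for n in("top","side"):
    c=cams.read_camera(n); cv2.imwrite(f"pics/{n}0.png",c["color"])
    print(n,{k:v for k,v in c.items() if k!="color"})
E
```

```text
pics
{'time': 0.0, 'q': array([-1.27099666e+00,  3.20317594e-01,  1.56570151e+00,  2.45079492e-05,
        1.25741516e+00, -2.00038943e-02]), 'joint_velocities': array([-4.18311960e-04, -3.42037297e-04,  8.69631592e-04,  3.92330744e-05,
        1.47290917e-03,  3.34755456e-05]), 'joint_torque': array([ 1.94065137e-04, -4.12460804e+01, -2.31971133e+01,  7.26711145e-02,
        4.54412133e-02, -1.50256092e-04]), 'position': array([ 0.18060245, -0.54528438,  0.17949687]), 'tcp_rot': array([ 9.87243111e-01,  1.59217434e-01, -1.16859092e-04, -9.13434177e-04]), 'force': array([-0.04484874,  0.21174287, -0.54793424]), 'torque': array([-0.0106428 , -0.00644398,  0.03073628]), 'gripper_force': 0.0, 'grip_width': 0.9987590119451722} 0.0188
top {'fx': 534.6713878391699, 'fy': 534.6713878391699, 'cx': 281.891728443664, 'cy': 211.38503878261213, 'k1': 0.014553546272519414, 'R': array([[-0.12228943, -0.99247736, -0.00583   ],
       [-0.96882057,  0.12064574, -0.21640543],
       [ 0.21548085, -0.02081588, -0.97628618]]), 't': array([0.0274906 , 0.56035967, 1.55649676])}
side {'fx': 477.97405166688856, 'fy': 477.97405166688856, 'cx': 287.1598629091066, 'cy': 210.42354583224656, 'k1': -0.06302934097740003, 'R': array([[-0.83076329, -0.55656846,  0.00799438],
       [-0.43816264,  0.64503206, -0.62605681],
       [ 0.34328685, -0.52360785, -0.77973647]]), 't': array([0.41819148, 0.32227316, 1.08051681])}
```

View pics/top0.png

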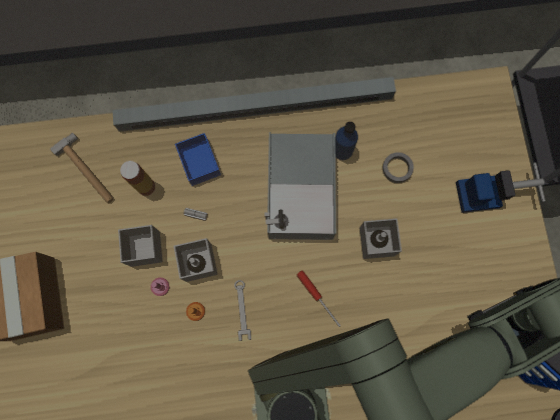

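View pics/side0.png

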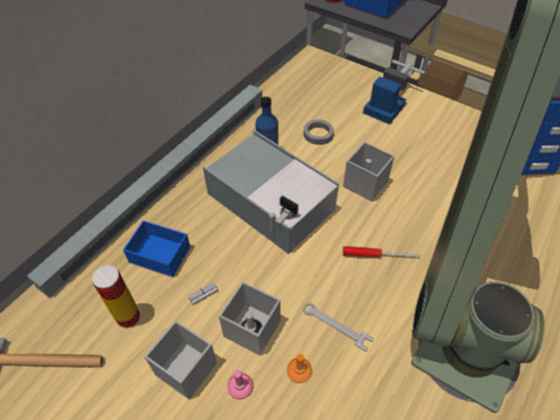

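Top view: locker (302,190), knob (281,217), tubes at (141,247) empty, (196,260) with foot and (380,239) with foot; hinge (195,214). Candidates for a foot: black ones at (196,262) and (380,239); the pink (160,286) and orange (196,311) are look-alikes to leave alone. Other things: spray can (135,175), bottle (346,140), bin (198,160), tape (398,167).

```bash
cat > h.py <<'E'
from plant import readout,cams,manip
import cv2,numpy as np
from scipy.spatial.transform import Rotation as Ro
def und(c,px):
    px=np.atleast_2d(np.array(px,float)); d=(px-[c["cx"],c["cy"]])/[c["fx"],c["fy"]]
    u=d.copy()
    for _ in range(10): u=d/(1+c["k1"]*(u**2).sum(1,keepdims=True))
    return u
def ray(c,px):
    u=und(c,px); d=np.c_[u,np.ones(len(u))]@c["R"]; return -c["R"].T@c["t"],d
def onz(c,px,z):
    o,d=ray(c,px); return o+d*((z-o[2])/d[:,2:])
def proj(c,X):
    p=np.atleast_2d(X)@c["R"].T+c["t"]; u=p[:,:2]/p[:,2:]
    u=u*(1+c["k1"]*(u**2).sum(1,keepdims=True)); return u*[c["fx"],c["fy"]]+[c["cx"],c["cy"]]
def tri(c1,p1,c2,p2):
    A=[];b=[]
    for c,p in((c1,p1),(c2,p2)):
        o,d=ray(c,p); d=d[0]/np.linalg.norm(d[0]); M=np.eye(3)-np.outer(d,d); A.append(M);b.append(M@o)
    return np.linalg.lstsq(np.vstack(A),np.hstack(b),rcond=None)[0]
def go(xyz,xaxis_deg=None):
    """shift/turn in row units from present pose; angle = world yaw wanted of closing line (tool y)"""
    s=readout.get_state(); R=Ro.from_quat(s["tcp_rot"]).as_matrix()
    r=R.T@(np.array(xyz)-s["position"])/0.1
    out=np.round(r,3)
    y=np.degrees(np.arctan2(R[1,1],R[0,1]))
    if xaxis_deg is not None:
        dw=(xaxis_deg-y+90)%180-90   # world ccw turn; tool z down -> tool turn = -dw
        print("pos",s["position"].round(4),"rows",out,"yaw",round(-dw/60,3),"(alt %.3f)"%(-(dw-np.sign(dw)*180)/60),"q6 %.2f"%s["q"][5],"closing now %.1f"%y)
    else: print("pos",s["position"].round(4),"rows",out,"closing now %.1f"%y)
E
python3 - <<'E'
import cv2
a=cv2.imread("pics/top0.png")
A=cv2.resize(a[120:250,255:412],None,fx=3.8,fy=3.8,interpolation=cv2.INTER_CUBIC)
B=cv2.resize(a[200:290,110:250],None,fx=3.8,fy=3.8,interpolation=cv2.INTER_CUBIC)
import numpy as np
s=cv2.imread("pics/side0.png")
C=cv2.resize(s[125:265,195:400],None,fx=3.8,fy=3.8,interpolation=cv2.INTER_CUBIC)
cv2.imwrite("pics/A.png",cv2.convertScaleAbs(A,alpha=1.6)); cv2.imwrite("pics/B.png",cv2.convertScaleAbs(B,alpha=1.8)); cv2.imwrite("pics/C.png",cv2.convertScaleAbs(C,alpha=1.5))
E
```

```text
(no output)
```

View pics/A.png

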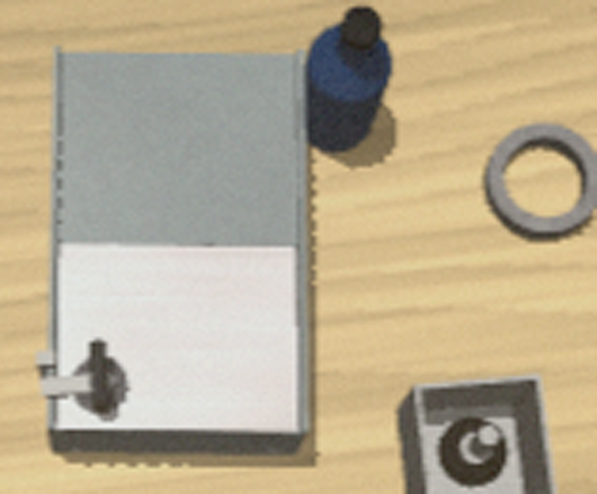

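View pics/B.png

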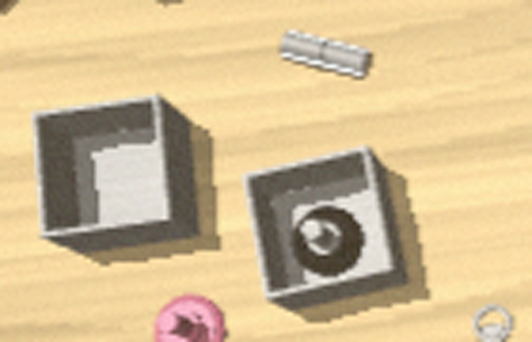

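Crop A: hatch corners (58,430),(297,432),(296,246),(60,243), knob bar at (97,342)–(103,400), cam at (65,385) pointing left (+y), bottle beside far half, right tube with a black foot at (475,452). Crop B: left tube empty, middle tube with black foot (328,240), hinge at (325,53).

```bash
cat > m.py <<'E'
from h import *
c=cams.read_camera("top")
A=lambda p:(np.array(p)+.5)/3.8-.5+[255,120]
B=lambda p:(np.array(p)+.5)/3.8-.5+[110,200]
h=onz(c,A([(58,430),(297,432),(296,246),(60,243)]),.107)[:,:2]
print("hatch",h.round(4))
yaw=np.arctan2(*((h[3]+h[2]-h[0]-h[1])[::-1])); yy=np.arctan2(*((h[0]+h[3]-h[1]-h[2])[::-1]))-np.pi/2
w=onz(c,A([(49,430),(57,48),(302,52),(306,433)]),.110)[:,:2]
print("walls",w.round(4)); wy=np.arctan2(*((w[1]+w[2]-w[0]-w[3])[::-1]))
print("yaws",np.degrees([yaw,yy,wy]))
print("hatch c",h.mean(0),"locker c from walls(center is at x+80)",w.mean(0))
for n,p in dict(t1=[(35,112),(158,96),(172,222),(42,236)],t2=[(246,177),(370,148),(404,272),(271,300)]).items():
    q=onz(c,B(p),.106)[:,:2]; e=q[1]-q[0];f=q[0]-q[3]
    print(n,q.mean(0).round(4),np.linalg.norm(np.diff(q,axis=0),axis=1).round(3),np.degrees([np.arctan2(*e[::-1]),np.arctan2(*f[::-1])]))
print("hinge ends",onz(c,B([(284,45),(370,66)]),.016).round(4))
print("foot2 base",onz(c,B([(328,241)]),.02).round(4))
print("foot3 base",onz(c,A([(474,452)]),.02).round(4))
# tube 3 from grey rim in full image
im=c["color"][205:270,350:415]; cv2.imwrite("pics/D.png",cv2.convertScaleAbs(cv2.resize(im,None,fx=6,fy=6,interpolation=cv2.INTER_CUBIC),alpha=1.6))
E
python3 m.py
```

```text
hatch [[ 0.4904  0.0019]
 [ 0.4662 -0.1796]
 [ 0.6124 -0.1999]
 [ 0.6377 -0.0171]]
walls [[ 0.4907  0.0087]
 [ 0.7972 -0.0337]
 [ 0.7695 -0.2271]
 [ 0.4641 -0.186 ]]
yaws [-7.6240152  -7.72221171 -7.76700183]
hatch c [ 0.55168052 -0.09870141] locker c from walls(center is at x+80) [ 0.63039306 -0.10952647]
t1 [0.5075 0.3901] [0.095 0.099 0.099] [-8.94962726e+01 -6.66895527e-02]
t2 [0.4425 0.2264] [0.097 0.099 0.102] [-83.67473181   6.76216841]
hinge ends [[0.6068 0.2589 0.016 ]
 [0.5805 0.1906 0.016 ]]
foot2 base [[0.4412 0.2366 0.02  ]]
foot3 base [[ 0.4469 -0.3286  0.02  ]]
```

View pics/D.png

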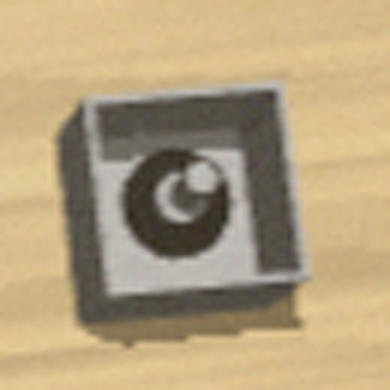

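Tube 3: rim corners (80,97),(287,87),(306,277),(95,296), foot base (177,203), stem tip (205,175) in the crop; a black foot, standing.

```bash
cat >> h.py <<'E'
LY=np.radians(-7.7); LO=np.array([.5513,-.0988])
def loc(x,y): return LO+np.array([np.cos(LY)*x-np.sin(LY)*y,np.sin(LY)*x+np.cos(LY)*y])
E
python3 - <<'E'
from h import *
c=cams.read_camera("top"); s=cams.read_camera("side")
D=lambda p:(np.array(p)+.5)/6-.5+[350,205]
q=onz(c,D([(80,97),(287,87),(306,277),(95,296)]),.106)[:,:2];e=q[1]-q[0];f=q[0]-q[3]
print("t3",q.mean(0),np.degrees([np.arctan2(*e[::-1]),np.arctan2(*f[::-1])]), "foot3 base",onz(c,D((177,203)),.02),"tip",onz(c,D((205,175)),.086))
B=lambda p:(np.array(p)+.5)/3.8-.5+[110,200]
print("foot2 tip",onz(c,B((320,234)),.086),"base",onz(c,B((328,241)),.02))
k=loc(-.04,.06); print("knob",k)
go([*k,.2],82.3)
print(onz(c,[(346,153)],.0), onz(c,[(350,128)],.21),proj(c,[*k,.15]),proj(s,[*k,.15]))
E
```

```text
t3 [ 0.44108707 -0.31916392] [-94.26466056  -4.6881616 ] foot3 base [[ 0.44755181 -0.32782752  0.02      ]] tip [[ 0.44998234 -0.33067109  0.086     ]]
foot2 tip [[0.43793629 0.23228897 0.086     ]] base [[0.44117942 0.23661448 0.02      ]]
knob [ 0.51969984 -0.03398156]
pos [ 0.1807 -0.5456  0.18  ] rows [ 4.827 -3.792 -0.197] yaw 0.434 (alt -2.566) q6 -0.02 closing now -71.7
[[ 0.73856073 -0.27117472  0.        ]] [[ 0.74320498 -0.25970399  0.21      ]] [[280.76399938 218.51398781]] [[289.86181049 201.65865354]]
```

```bash
m="python3 -m handwheel"; python3 -m handwheel '[[[0.5,-0.4,-0.2,0],[1,-0.79,-0.2,0],[1,-0.79,-0.2,0]]]' 0.4 && python3 -m handwheel '[[[0.5,-0.4,0,0],[1,-0.79,0,0]]]' >/dev/null && python3 -m handwheel '[[[0.5,-0.4,0,0],[1,-0.79,0,0]]]' >/dev/null&& python3 -m handwheel '[[[0.5,-0.4,0,0],[1,-0.79,0,0]]]' >/dev/null && python3 -m handwheel '[[[0.42,-0.31,0,0.1],[0.83,-0.63,0,0.28],[0.83,-0.63,0,0.434],[0.83,-0.63,0,0.434],[0.83,-0.63,0,0.434]]]'
python3 - <<'E'
from h import *
go([*loc(-.04,.06),.124],82.3)
t,s=cams.read_camera("top"),cams.read_camera("side")
a=cv2.resize(t["color"],None,fx=1,fy=1); cv2.imwrite("pics/t1.png",np.hstack([cv2.resize(t["color"][200:420,350:560],(400,420)),cv2.resize(s["color"][150:255,230:330],(400,420))]))
E
```

```text
time: 0.62
position: [0.2522, -0.4367, 0.2008]
tcp_rot: [0.987, 0.161, 0.0, -0.0]
force: [-0.1, -0.6, 0.3]
grip_width: 0.699
gripper_force: 0.0
time: 2.0
position: [0.5159, -0.0411, 0.2002]
tcp_rot: [0.998, -0.067, -0.0, 0.0]
force: [0.4, 0.1, -0.5]
grip_width: 0.4
gripper_force: 0.0
pos [ 0.5159 -0.0411  0.2002] rows [ 0.028 -0.076  0.762] yaw 0.001 (alt -2.999) q6 1.60 closing now -97.6
```

View pics/t1.png

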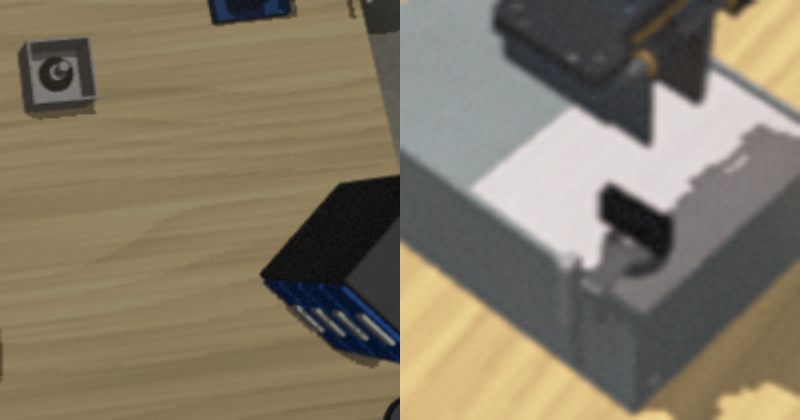

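The right side of the bench shows no second hinge; the side view shows the gripper above the knob. Descend, grip and turn.

```bash
python3 -m handwheel '[[[0.03,-0.08,0,0],[0.03,-0.08,0.3,0],[0.03,-0.08,0.6,0],[0.03,-0.08,0.76,0],[0.03,-0.08,0.76,0]]]' && python3 -m handwheel '[[[0,0,0,0],[0,0,0,0],[0,0,0,0],[0,0,0,0]]]' 0 25 && python3 -m handwheel '[[[0,0,0,-0.15],[0,0,0,-0.3],[0,0,0,-0.45],[0,0,0,-0.6],[0,0,0,-0.75],[0,0,0,-0.75]]]' && python3 -m handwheel '[[[0,0,0,-0.15],[0,0,0,-0.3],[0,0,0,-0.45],[0,0,0,-0.6],[0,0,0,-0.75],[0,0,0,-0.75],[0,0,0,-0.75]]]'; python3 - <<'E'
from h import *
go([*loc(.11,.06),.124],-7.7); print(readout.get_state()["torque"])
E
```

```text
time: 2.72
position: [0.5193, -0.0326, 0.1233]
tcp_rot: [0.998, -0.067, -0.001, -0.0]
force: [0.1, -0.6, -0.2]
grip_width: 0.399
gripper_force: 0.0
time: 3.22
position: [0.5203, -0.0328, 0.1247]
tcp_rot: [0.998, -0.067, 0.0, 0.0]
force: [0.4, -0.5, -0.3]
grip_width: 0.009
gripper_force: 0.0
time: 3.98
position: [0.5202, -0.0328, 0.1244]
tcp_rot: [0.948, 0.319, 0.0, 0.0]
force: [-0.5, 0.0, -0.1]
grip_width: 0.004
gripper_force: 0.0
time: 4.85
position: [0.5201, -0.0328, 0.1244]
tcp_rot: [0.754, 0.657, 0.0, 0.0]
force: [0.7, -0.3, 1.2]
grip_width: 0.007
gripper_force: 0.0
pos [ 0.5201 -0.0328  0.1244] rows [-0.007  1.497  0.004] yaw -0.004 (alt 2.996) q6 0.05 closing now -7.9
[ 0.0082858  -0.03647237 -0.00654288]
```

The fingers closed on nothing; look.

```bash
python3 - <<'E'
from h import *
t,s=cams.read_camera("top"),cams.read_camera("side")
cv2.imwrite("pics/t2.png",np.hstack([cv2.resize(t["color"][150:255,240:340],(400,420)),cv2.resize(s["color"][150:255,230:330],(400,420))]))
p=readout.get_state()["position"]
print(proj(t,p),proj(s,p))
c=t;A=lambda p:(np.array(p)+.5)/3.8-.5+[255,120]
print(onz(c,A([(97,342),(100,375)]),.152))
# from side crop t1: bar top ends (605,190),(668,225) in right half
S=lambda p:(np.array(p)-[400,0]+.5)/4-.5+[230,150]
print(onz(s,S([(605,187),(670,222)]),.152))
E
```

```text
[[280.42024872 220.21667544]] [[289.32676155 208.53308477]]
[[ 0.54520169 -0.0353846   0.152     ]
 [ 0.5197926  -0.03453435  0.152     ]]
[[ 0.5462559  -0.03422951  0.152     ]
 [ 0.49832245 -0.033364    0.152     ]]
```

View pics/t2.png

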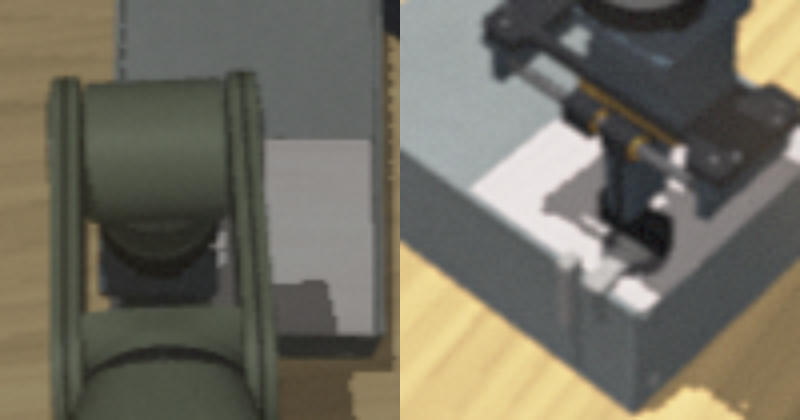

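```bash
python3 -m handwheel '[[[0,0,0,0],[0,0,0,0],[0,0,0,0]]]' 0.4 && python3 -m handwheel '[[[0,0,-0.5,0],[0,0,-0.8,0],[0,0,-0.8,0]]]'; python3 - <<'E'
from h import *
s=cams.read_camera("side")
cv2.imwrite("pics/t3.png",cv2.resize(s["color"][150:255,230:330],None,fx=5,fy=5,interpolation=cv2.INTER_CUBIC))
E
```

```text
time: 5.32
position: [0.5201, -0.0328, 0.1243]
tcp_rot: [0.753, 0.658, -0.0, 0.0]
force: [-0.3, -0.2, 0.4]
grip_width: 0.304
gripper_force: 0.0
time: 5.7
position: [0.5217, -0.033, 0.2067]
tcp_rot: [0.753, 0.658, 0.002, 0.002]
force: [-1.2, -0.3, -0.4]
grip_width: 0.4
gripper_force: 0.0
```

View pics/t3.png

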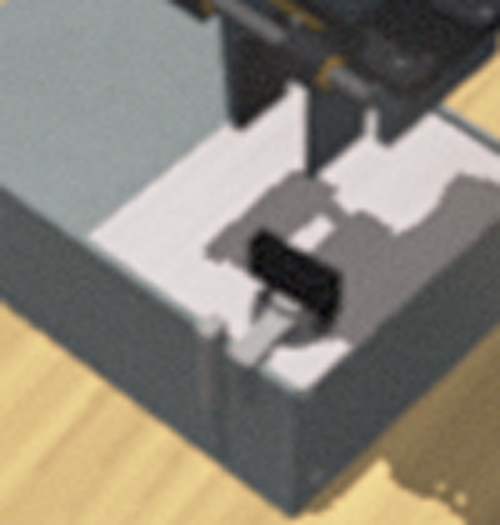

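```bash
python3 - <<'E'
from h import *
s=cams.read_camera("side"); st=readout.get_state(); R=Ro.from_quat(st["tcp_rot"]).as_matrix(); p=st["position"]; print(p,st["grip_width"])
for d in(-1,1):
  for e in (-.016,.016):
    print((proj(s,p+R@[e,d*.018,0])[0]-[230,150])*5+2)
print((proj(s,[[.546,-.034,.152],[.498,-.034,.152],[.546,-.034,.122]])-[230,150])*5+2)
k=R@[0,1,0]; print(k)
E
```

```text
[ 0.51960458 -0.03278993  0.20367941] 0.4011221163035282
[352.98449626 188.6805951 ]
[307.87883453 227.34644743]
[295.27067936 150.66927382]
[249.97839251 188.30366576]
[[256.5431014  234.39507177]
 [338.90669945 277.07162831]
 [256.67447115 273.46049661]]
[ 9.90925407e-01 -1.34409917e-01 -9.01038208e-04]
```

```bash
python3 -m handwheel '[[[0,0,0,0.15],[0,0,0,0.3],[0,0,0,0.45],[0,0,0,0.6],[0,0,0,0.75]]]' >/dev/null && python3 -m handwheel '[[[0,0,0,0.15],[0,0,0,0.3],[0,0,0,0.45],[0,0,0,0.6],[0,0,0,0.75],[0,0,0,0.75],[0,0,0.4,0.75],[0,0,0.7,0.75],[0,0,0.82,0.75],[0,0,0.82,0.75],[0,0,0.82,0.75]]]' ; python3 - <<'E'
from h import *
s=cams.read_camera("side"); st=readout.get_state(); R=Ro.from_quat(st["tcp_rot"]).as_matrix(); p=st["position"]
print(p,(R@[0,1,0]).round(3))
o=cv2.resize(s["color"][130:255,220:340],None,fx=4.8,fy=4.8,interpolation=cv2.INTER_CUBIC)
o=cv2.convertScaleAbs(o,alpha=1.8)
for y0,y1 in((.018,.0317),(-.0317,-.018)):
  q=np.array([p+R@[a,b,0] for a,b in((-.016,y0),(.016,y0),(.016,y1),(-.016,y1))])
  for dz,col in((0,(0,0,255)),(.04,(0,255,0))):
    cv2.polylines(o,[((proj(s,q+[0,0,dz])-[220,130]+.5)*4.8).astype(int)],True,col,1)
cv2.imwrite("pics/t4.png",o)
E
```

```text
time: 7.8
position: [0.521, -0.0329, 0.1234]
tcp_rot: [0.998, -0.067, 0.001, 0.0]
force: [-0.3, -0.1, -0.0]
grip_width: 0.4
gripper_force: 0.0
[ 0.52110184 -0.03288303  0.12354436] [-0.134 -0.991 -0.   ]
```

View pics/t4.png

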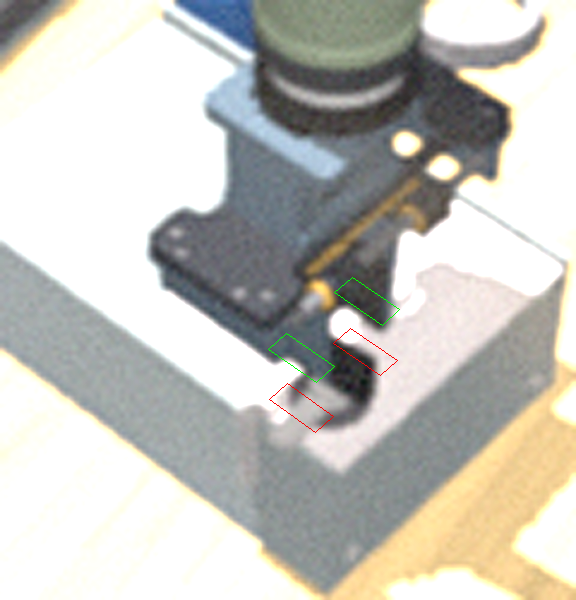

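The picture shows the fingers lying on the green (+40 mm) outlines, not the red: the reported TCP z is about 40 mm too low. Reach lower accordingly.

```bash
python3 -m handwheel '[[[0,0,0.1,0],[0,0,0.2,0],[0,0,0.3,0],[0,0,0.36,0],[0,0,0.36,0],[0,0,0.36,0]]]' && python3 -m handwheel '[[[0,0,0,0],[0,0,0,0],[0,0,0,0],[0,0,0,0],[0,0,0,0]]]' 0 25
```

```text
time: 8.6
position: [0.5204, -0.0328, 0.0865]
tcp_rot: [0.998, -0.067, 0.0, 0.0]
force: [0.7, -0.2, 1.1]
grip_width: 0.402
gripper_force: 0.0
time: 9.22
position: [0.5202, -0.0343, 0.0866]
tcp_rot: [0.998, -0.067, 0.0, 0.001]
force: [-0.1, -4.9, -0.1]
grip_width: 0.214
gripper_force: 25.0
```

```bash
python3 -m handwheel '[[[0,0,0,0],[0,0,0,0]]]' && python3 -m handwheel '[[[0,0,0,-0.15],[0,0,0,-0.3],[0,0,0,-0.45],[0,0,0,-0.6],[0,0,0,-0.75],[0,0,0,-0.75]]]' && python3 -m handwheel '[[[0,0,0,-0.15],[0,0,0,-0.3],[0,0,0,-0.45],[0,0,0,-0.6],[0,0,0,-0.75],[0,0,0,-0.79],[0,0,0,-0.79]]]'; python3 - <<'E'
from h import *
go([*loc(.11,.06),.0866],-7.7); print(readout.get_state()["torque"])
E
```

```text
time: 9.48
position: [0.5202, -0.0343, 0.0867]
tcp_rot: [0.998, -0.067, 0.0, 0.001]
force: [0.4, -5.6, 1.3]
grip_width: 0.215
gripper_force: 25.0
time: 10.22
position: [0.5206, -0.0359, 0.0867]
tcp_rot: [0.947, 0.321, -0.0, 0.003]
force: [0.1, -9.3, 0.2]
grip_width: 0.215
gripper_force: 25.0
time: 11.1
position: [0.5222, -0.0361, 0.0867]
tcp_rot: [0.739, 0.674, -0.0, 0.004]
force: [3.6, -9.6, -2.6]
grip_width: 0.216
gripper_force: 25.0
pos [ 0.5222 -0.0361  0.0867] rows [-0.045  1.472  0.009] yaw 0.041 (alt -2.959) q6 0.01 closing now -5.3
[-1.9535987  -0.6706597  -0.28415421]
```

Turned. Now slide the hatch open.

```bash
python3 -m handwheel '[[[-0.02,0.15,0,0],[-0.03,0.3,0,0],[-0.035,0.45,0,0],[-0.04,0.6,0,0],[-0.05,0.75,0,0],[-0.06,0.9,0,0],[-0.06,0.95,0,0]]]' && python3 -m handwheel '[[[0,0.15,0,0],[-0.01,0.3,0,0],[-0.02,0.45,0,0],[-0.02,0.55,0,0],[-0.02,0.58,0,0],[-0.02,0.58,0,0]]]'; python3 - <<'E'
from h import *
go([*loc(.11,.06),.0866],-7.7); print(readout.get_state()["torque"])
E
```

```text
time: 11.98
position: [0.615, -0.0487, 0.0866]
tcp_rot: [0.739, 0.673, -0.0, 0.001]
force: [-4.0, -5.5, 4.1]
grip_width: 0.216
gripper_force: 25.0
time: 12.72
position: [0.6709, -0.056, 0.0866]
tcp_rot: [0.739, 0.674, -0.001, -0.0]
force: [-3.4, -5.5, 4.0]
grip_width: 0.214
gripper_force: 25.0
pos [ 0.6709 -0.056   0.0866] rows [ 0.017 -0.027 -0.   ] yaw 0.04 (alt -2.960) q6 -0.01 closing now -5.3
[-0.95489157  0.68771823 -0.11831641]
```

```bash
python3 -m handwheel '[[[0,0.04,0,0],[0,0.06,0,0],[0,0.06,0,0]]]' && python3 -m handwheel '[[[0,-0.06,0,0],[0,-0.06,0,0],[0,-0.06,0,0],[0,-0.06,0,0],[0,-0.06,0,0]]]' 0.45 && python3 -m handwheel '[[[0,0,-0.5,0],[0,0,-1,0],[0,0,-1,0]]]' && python3 -m handwheel '[[[0.5,0,0,0],[1,0,0,0],[1,0,0,0]]]' 1; python3 - <<'E'
from h import *
t,s=cams.read_camera("top"),cams.read_camera("side")
cv2.imwrite("pics/t5.png",np.hstack([cv2.convertScaleAbs(cv2.resize(t["color"][100:340,100:420],(400,300)),alpha=1.5),cv2.convertScaleAbs(cv2.resize(s["color"][110:350,80:400],(400,300)),alpha=1.5)]))
g=cv2.cvtColor(t["color"],cv2.COLOR_BGR2HSV)
E
```

```text
time: 13.1
position: [0.6708, -0.0559, 0.0864]
tcp_rot: [0.739, 0.674, -0.006, -0.005]
force: [-16.6, -3.9, 10.8]
grip_width: 0.213
gripper_force: 25.0
time: 13.72
position: [0.672, -0.0548, 0.0862]
tcp_rot: [0.739, 0.674, 0.0, 0.0]
force: [0.1, 0.1, -0.0]
grip_width: 0.45
gripper_force: 0.0
time: 14.1
position: [0.6747, -0.0552, 0.1917]
tcp_rot: [0.739, 0.674, 0.004, 0.004]
force: [-0.0, -0.2, 0.5]
grip_width: 0.451
gripper_force: 0.0
time: 14.48
position: [0.6806, 0.0481, 0.1849]
tcp_rot: [0.738, 0.675, -0.0, -0.001]
force: [-0.6, -0.5, 0.0]
grip_width: 0.745
gripper_force: 0.0
```

View pics/t5.png

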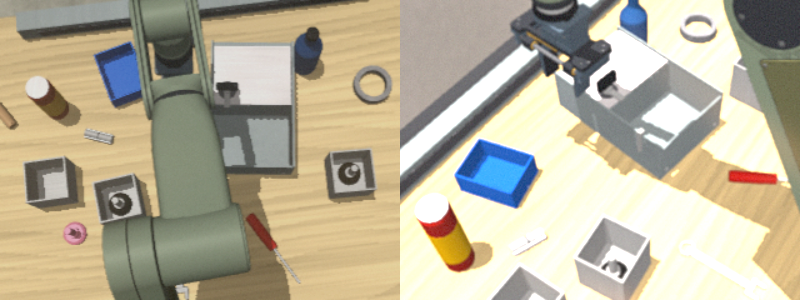

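Hatch is open (top crop: bar at (228,95) across, compartment clear). The hinge has moved to about (178,209) in the top view: the expected knock. Re-measure it, and both feet.

```bash
cat > hinge.py <<'E'
from h import *
import sys
def find(cx,cy,r=22):
    c=cams.read_camera("top"); im=c["color"]; hsv=cv2.cvtColor(im,cv2.COLOR_BGR2HSV)
    m=((hsv[...,1]<60)&(hsv[...,2]>60)).astype(np.uint8); w=np.zeros_like(m); w[cy-r:cy+r,cx-r:cx+r]=1
    cs,_=cv2.findContours(m*w,cv2.RETR_EXTERNAL,cv2.CHAIN_APPROX_NONE)
    k=max(cs,key=cv2.contourArea); pts=onz(c,k[:,0].astype(float),.012)[:,:2]
    b=cv2.minAreaRect((pts*1000).astype(np.float32)); bp=cv2.boxPoints(b)
    e=max((bp[1]-bp[0],bp[2]-bp[1]),key=np.linalg.norm)
    print("n",len(cs),"centre",np.array(b[0])/1000,"size",b[1],"long axis deg",np.degrees(np.arctan2(e[1],e[0])))
    return np.array(b[0])/1000,np.degrees(np.arctan2(e[1],e[0]))
if __name__=="__main__":
    p,a=find(178,209); go([*p,.14],a+90)
E
python3 hinge.py
```

```text
n 1 centre [0.62030463 0.2778772 ] size (74.03822326660156, 24.609821319580078) long axis deg 68.69488
pos [0.6806 0.044  0.1855] rows [ 2.273 -0.817  0.454] yaw 0.266 (alt -2.734) q6 0.14 closing now -5.3
```

```bash
python3 -m handwheel '[[[0.5,-0.2,0,0],[1,-0.36,0,0]]]' 0.6 >/dev/null && python3 -m handwheel '[[[0.6,-0.22,0,0],[1,-0.36,0,0]]]' >/dev/null && python3 -m handwheel '[[[0.27,-0.1,0,0.13],[0.27,-0.1,0,0.266],[0.27,-0.1,0.4,0.266],[0.27,-0.1,0.8,0.266],[0.27,-0.1,0.8,0.266],[0.27,-0.1,0.8,0.266]]]'; python3 - <<'E'
from h import *
go([.6203,.2779,-.035],68.7-90)
print(onz(cams.read_camera("top"),[(142,190)],0))
E
```

```text
time: 15.88
position: [0.6217, 0.2778, 0.1078]
tcp_rot: [0.826, 0.564, 0.001, 0.0]
force: [0.7, -1.0, 1.0]
grip_width: 0.598
gripper_force: 0.0
pos [0.6217 0.2778 0.1078] rows [-0.006 -0.016  1.428] yaw -0.001 (alt 2.999) q6 0.78 closing now -21.3
[[0.69690664 0.38915587 0.        ]]
```

```bash
python3 -m handwheel '[[[0,-0.01,0.5,0],[0,-0.01,0.9,0],[0,-0.01,0.9,0]]]' && python3 -m handwheel '[[[0,0,0.2,0],[0,0,0.36,0],[0,0,0.36,0]]]' && python3 -m handwheel '[[[0,0,0.05,0],[0,0,0.1,0],[0,0,0.15,0],[0,0,0.17,0],[0,0,0.17,0],[0,0,0.17,0]]]'
```

```text
time: 16.3
position: [0.6182, 0.2778, 0.0149]
tcp_rot: [0.826, 0.564, -0.002, -0.0]
force: [0.1, 0.4, -0.6]
grip_width: 0.603
gripper_force: 0.0
time: 16.68
position: [0.6196, 0.2785, -0.0193]
tcp_rot: [0.826, 0.564, -0.0, 0.0]
force: [0.3, -1.0, 0.5]
grip_width: 0.599
gripper_force: 0.0
time: 17.42
position: [0.6204, 0.2787, -0.0333]
tcp_rot: [0.825, 0.564, 0.001, 0.0]
force: [-2.6, -2.8, 14.9]
grip_width: 0.6
gripper_force: 7.8
```

```bash
python3 -m handwheel '[[[0,0,-0.03,0],[0,0,-0.04,0],[0,0,-0.04,0]]]' && python3 -m handwheel '[[[0,0,0,0],[0,0,0,0],[0,0,0,0],[0,0,0,0],[0,0,0,0]]]' 0 40 ;python3 - <<'E'
from h import *
s=cams.read_camera("side"); st=readout.get_state(); R=Ro.from_quat(st["tcp_rot"]).as_matrix(); p=st["position"]
x,y=proj(s,p+[0,0,.034])[0].astype(int); x0,y0=x-60,y-70
o=cv2.convertScaleAbs(cv2.resize(s["color"][y0:y0+120,x0:x0+120],None,fx=4.5,fy=4.5,interpolation=cv2.INTER_CUBIC),alpha=1.6)
cv2.circle(o,(int(60*4.5),int(70*4.5)),3,(0,0,255),1)
cv2.imwrite("pics/t6.png",o)
E
```

```text
time: 17.8
position: [0.6193, 0.2785, -0.0331]
tcp_rot: [0.825, 0.564, -0.0, 0.0]
force: [1.2, -1.8, 1.4]
grip_width: 0.601
gripper_force: 0.0
time: 18.42
position: [0.6194, 0.2785, -0.0329]
tcp_rot: [0.825, 0.564, -0.0, 0.0]
force: [0.4, -1.7, -0.4]
grip_width: 0.26
gripper_force: 40.0
```

View pics/t6.png

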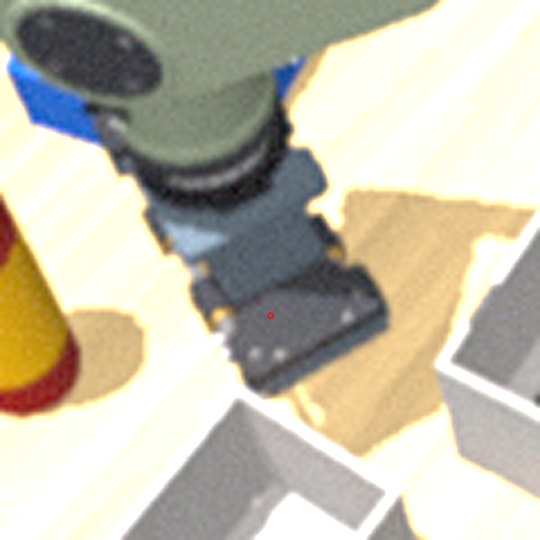

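Closed at 23.7 mm, which is the block's 24 mm; the crop shows the gripper over the hinge, tube rim and can clear. The bench was touched at reported z −0.034. Lift and carry.

```bash
python3 -m handwheel '[[[0,0,-0.5,0],[0,0,-1,0],[0,0,-1,0]]]' && python3 -m handwheel '[[[0,0,-0.5,0],[0,0,-0.8,0],[0,0,-0.8,0]]]';python3 - <<'E'
from h import *
print(loc(.032,-.02)); go([*loc(.032,-.02),.14],-7.7)
E
```

```text
time: 18.85
position: [0.6223, 0.2805, 0.0724]
tcp_rot: [0.826, 0.564, 0.005, 0.001]
force: [-0.2, -0.5, -1.8]
grip_width: 0.261
gripper_force: 40.0
time: 19.23
position: [0.6202, 0.2794, 0.1487]
tcp_rot: [0.825, 0.564, 0.002, 0.0]
force: [0.8, 0.4, -2.3]
grip_width: 0.262
gripper_force: 40.0
[ 0.58033174 -0.12290722]
pos [0.6202 0.2794 0.1487] rows [-3.893  1.088  0.078] yaw -0.226 (alt 2.774) q6 0.78 closing now -21.3
```

```bash
python3 -m handwheel '[[[-0.5,0.14,0,0],[-1,0.28,0,0]]]' >/dev/null && python3 -m handwheel '[[[-0.5,0.14,0,0],[-1,0.28,0,0]]]' >/dev/null && python3 -m handwheel '[[[-0.5,0.14,0,0],[-1,0.28,0,0]]]' >/dev/null && python3 -m handwheel '[[[-0.5,0.14,0,-0.1],[-0.89,0.25,0,-0.226],[-0.89,0.25,0,-0.226],[-0.89,0.25,0,-0.226],[-0.89,0.25,0,-0.226]]]';python3 - <<'E'
from h import *
go([*loc(.032,-.02),.006],-7.7)
E
```

```text
time: 20.6
position: [0.5795, -0.1221, 0.1464]
tcp_rot: [0.753, 0.658, -0.0, -0.001]
force: [0.4, 0.2, -1.6]
grip_width: 0.262
gripper_force: 40.0
pos [ 0.5795 -0.1221  0.1464] rows [-0.007  0.011  1.404] yaw 0.001 (alt -2.999) q6 -0.09 closing now -7.7
```

```bash
python3 -m handwheel '[[[0,0,0.5,0],[0,0,0.9,0],[0,0,1,0]]]' && python3 -m handwheel '[[[0,0,0.2,0],[0,0,0.38,0],[0,0,0.4,0],[0,0,0.4,0]]]' && python3 -m handwheel '[[[0,0,0,0],[0,0,0,0],[0,0,0,0],[0,0,0,0]]]' 0.36 && python3 -m handwheel '[[[0,0,-0.5,0],[0,0,-1,0]]]' 0.4;python3 - <<'E'
from h import *
go([.4395,.2345,.12],6.5)
E
```

```text
time: 20.98
position: [0.5778, -0.1218, 0.0447]
tcp_rot: [0.753, 0.658, -0.002, -0.002]
force: [-0.4, -0.4, -1.1]
grip_width: 0.259
gripper_force: 40.0
time: 21.48
position: [0.5809, -0.1234, 0.0085]
tcp_rot: [0.753, 0.658, 0.001, 0.001]
force: [1.5, -0.1, -1.4]
grip_width: 0.261
gripper_force: 40.0
time: 21.98
position: [0.5799, -0.1235, 0.0076]
tcp_rot: [0.753, 0.658, 0.0, 0.0]
force: [1.0, -1.0, 0.7]
grip_width: 0.36
gripper_force: 0.0
time: 22.22
position: [0.5794, -0.1234, 0.108]
tcp_rot: [0.753, 0.658, -0.001, -0.001]
force: [0.3, -0.0, -0.3]
grip_width: 0.4
gripper_force: 0.0
pos [ 0.5794 -0.1234  0.108 ] rows [ 3.358 -1.867 -0.117] yaw -0.237 (alt 2.763) q6 -0.09 closing now -7.7
```

```bash
python3 -m handwheel '[[[0.4,-0.23,-0.2,0],[0.84,-0.467,-0.3,0]]]' >/dev/null && python3 -m handwheel '[[[0.4,-0.23,0,0],[0.84,-0.467,0,0]]]' >/dev/null && python3 -m handwheel '[[[0.4,-0.23,0,0],[0.84,-0.467,0,0]]]' >/dev/null && python3 -m handwheel '[[[0.4,-0.23,0,-0.1],[0.84,-0.467,0,-0.237],[0.84,-0.467,0,-0.237],[0.84,-0.467,0,-0.237],[0.84,-0.467,0,-0.237]]]';python3 - <<'E'
from h import *
go([.4395,.2345,.012],6.5)
s,t=cams.read_camera("side"),cams.read_camera("top")
p=readout.get_state()["position"]; print(proj(s,p+[0,0,.035]),proj(s,[.4395,.2345,.086]))
cv2.imwrite("pics/t7.png",np.hstack([cv2.convertScaleAbs(cv2.resize(t["color"][130:250,250:350],(380,456)),alpha=1.6),cv2.convertScaleAbs(cv2.resize(s["color"][250:370,200:300],(380,456),interpolation=cv2.INTER_CUBIC),alpha=1.6)]))
E
```

```text
time: 23.6
position: [0.4403, 0.2336, 0.1373]
tcp_rot: [0.667, 0.745, -0.0, 0.0]
force: [-0.6, -0.3, -0.9]
grip_width: 0.399
gripper_force: 0.0
pos [0.4403 0.2336 0.1373] rows [ 0.011 -0.007  1.253] yaw -0.002 (alt 2.998) q6 0.35 closing now 6.4
[[249.89232625 294.62426982]] [[252.05324191 314.30244927]]
```

View pics/t7.png

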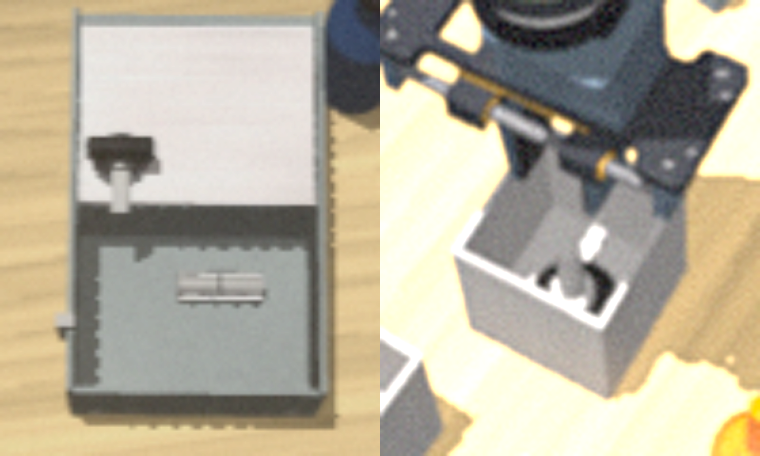

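```bash
python3 - <<'E'
from h import *
s,t=cams.read_camera("side"),cams.read_camera("top")
print(tri(t,[(194.0,261.3)],s,[(250.5,319)]), onz(s,[(250.5,317)],.086), onz(s,[(252,324)],.02))
im=s["color"][295:345,225:285]; hsv=cv2.cvtColor(im,cv2.COLOR_BGR2HSV)[...,2]
print(hsv[10:40:1,18:36:1])
E
```

```text
[0.44250862 0.23615107 0.06134814] [[0.43847143 0.24160136 0.086     ]] [[0.44727021 0.22975692 0.02      ]]
[[ 87  95 103 106 103 105  99 100  97  95  85  64  63  70  78  94  99  96]
 [ 91 106 110 109 110 111 108 102  99 105  88  80  72  80  97 104 101 100]
 [ 97 108 109 112 108 110 109 107 107 102 103  93  90  93 105 107 101 100]
 [107 108 112 107 109 108 110 105 106 106 102 102 106 117 118 110  97  94]
 [107 109 109 108 106 109 107 105 112 109 107 113 136 153 144 122 107  99]
 [107 111 107 112 107 110 107 111 109 102 113 130 167 190 180 162 135 108]
 [110 106 110 110 105 105 102 108 108 107 131 168 195 204 203 179 138 107]
 [111 109 112 104 105 107 108 102 103 110 150 190 205 202 191 157 122 106]
 [109 108 107 111 109 108 109 107 104 124 168 196 207 201 181 132 107 112]
 [106 109 109 108 107 108 108 104 107 134 180 202 209 201 173 123 104 113]
 [109 108 110 110 110 108 107 107 106 129 174 205 203 187 157 119 104 108]
 [109 109 105 101 112 108 104 108 107 123 169 201 189 161 124 109 112 111]
 [108 106 105  98 108 109 109  99 100 114 158 184 160 124 110 112 109 109]
 [106 106 102  9
[... 559 characters left out ...]
 98  75  28  29  23  36]
 [135 127 171 186 153 116 104  99  95  89  91 100  99  78  42  23  25  49]
 [180 172 187 197 171 127 112 104  98 102 107 109 104  75  35  32  37  70]
 [181 191 197 199 187 153 140 127 131 148 150 119  97  68  36  26  56 113]
 [142 162 177 190 190 180 179 178 177 184 181 137  94  58  34  45  91 154]
 [113 122 139 156 176 187 194 198 200 189 163 119  74  48  41  72 129 184]
 [110 110 111 121 135 159 177 197 199 185 153 106  73  43  56 102 164 186]
 [113 113 107 108 114 122 139 165 183 191 176 156 118  84  93 139 180 169]
 [112 111 110 109 108 110 112 130 151 169 184 190 175 155 149 177 187 145]
 [115 112 110 113 112 113 106 113 117 134 153 175 186 189 187 190 160 114]]
```

Left: the hinge lies inside the compartment and the hatch is open. Right: foot in tube 2, stem at about (572,275), under the fingers. Descend.

```bash
python3 -m handwheel '[[[0,0,0.3,0],[0,0,0.6,0],[0,0,0.9,0],[0,0,0.95,0]]]' && python3 -m handwheel '[[[0,0,0.15,0],[0,0,0.3,0],[0,0,0.3,0],[0,0,0.3,0]]]' && python3 -m handwheel '[[[0,0,0,0],[0,0,0,0],[0,0,0,0],[0,0,0,0],[0,0,0,0]]]' 0 40
```

```text
time: 24.3
position: [0.4386, 0.2335, 0.0407]
tcp_rot: [0.666, 0.746, -0.002, -0.001]
force: [0.1, 1.0, 1.0]
grip_width: 0.403
gripper_force: 0.0
time: 24.8
position: [0.4402, 0.2348, 0.0126]
tcp_rot: [0.666, 0.746, 0.0, 0.0]
force: [-0.3, 0.2, 0.6]
grip_width: 0.4
gripper_force: 0.0
time: 25.42
position: [0.4404, 0.2348, 0.0127]
tcp_rot: [0.666, 0.746, 0.001, 0.0]
force: [0.4, 0.9, 2.7]
grip_width: 0.166
gripper_force: 40.0
```

```bash
python3 -m handwheel '[[[0,0,-0.3,0],[0,0,-0.65,0],[0,0,-1,0],[0,0,-1,0]]]' && python3 -m handwheel '[[[0,0,-0.3,0],[0,0,-0.5,0],[0,0,-0.5,0]]]';python3 - <<'E'
from h import *
print(loc(-.028,.05)); go([*loc(-.028,.05),.15],-7.7)
E
```

```text
time: 25.92
position: [0.441, 0.2352, 0.114]
tcp_rot: [0.666, 0.746, 0.002, 0.001]
force: [0.7, -0.8, -2.5]
grip_width: 0.168
gripper_force: 40.0
time: 26.3
position: [0.4397, 0.2345, 0.1617]
tcp_rot: [0.666, 0.746, -0.0, -0.0]
force: [0.8, -0.2, -2.1]
grip_width: 0.164
gripper_force: 40.0
[ 0.53025178 -0.04549923]
pos [0.4397 0.2345 0.1617] rows [-2.885  0.582  0.117] yaw 0.237 (alt -2.763) q6 0.35 closing now 6.5
```

```bash
python3 -m handwheel '[[[-0.5,0.1,0,0],[-1,0.2,0,0]]]' >/dev/null && python3 -m handwheel '[[[-0.5,0.1,0,0],[-1,0.2,0,0]]]' >/dev/null && python3 -m handwheel '[[[-0.5,0.1,0,0.1],[-0.88,0.18,0,0.237],[-0.88,0.18,0,0.237],[-0.88,0.18,0,0.237],[-0.88,0.18,0,0.237]]]';python3 - <<'E'
from h import *
go([*loc(-.028,.05),.014],-7.7)
E
```

```text
time: 27.42
position: [0.5293, -0.0439, 0.1615]
tcp_rot: [0.753, 0.659, -0.001, -0.001]
force: [1.2, 0.8, -1.7]
grip_width: 0.168
gripper_force: 40.0
pos [ 0.5293 -0.0439  0.1615] rows [-0.015  0.014  1.475] yaw 0.001 (alt -2.999) q6 0.03 closing now -7.6
```

```bash
python3 -m handwheel '[[[-0.01,0.01,0.4,0],[-0.01,0.01,0.8,0],[-0.01,0.01,1,0],[-0.01,0.01,1,0]]]' && python3 -m handwheel '[[[0,0,0.15,0],[0,0,0.3,0],[0,0,0.44,0],[0,0,0.47,0],[0,0,0.47,0],[0,0,0.47,0]]]'
```

```text
time: 27.92
position: [0.5293, -0.045, 0.0609]
tcp_rot: [0.753, 0.659, -0.001, -0.002]
force: [-0.6, 0.7, -1.5]
grip_width: 0.168
gripper_force: 40.0
time: 28.68
position: [0.5315, -0.0462, 0.0158]
tcp_rot: [0.753, 0.658, 0.0, 0.0]
force: [-0.6, -0.5, -1.2]
grip_width: 0.168
gripper_force: 40.0
```

```bash
python3 -m handwheel '[[[0,0,0.02,0],[0,0,0.035,0],[0,0,0.035,0]]]' && python3 -m handwheel '[[[0,0,0,0],[0,0,0,0],[0,0,0,0],[0,0,0,0]]]' 0.4 && python3 -m handwheel '[[[0,0,-0.4,0],[0,0,-0.8,0],[0,0,-1,0],[0,0,-1,0]]]' && python3 -m handwheel '[[[0,0,-0.2,0],[0,0,-0.2,0]]]' ;python3 - <<'E'
from h import *
go([.449,-.329,.13],-4.5)
E
```

```text
time: 29.05
position: [0.5309, -0.0461, 0.0118]
tcp_rot: [0.753, 0.658, -0.0, -0.0]
force: [-0.4, -0.5, -1.2]
grip_width: 0.165
gripper_force: 40.0
time: 29.55
position: [0.5311, -0.0461, 0.0119]
tcp_rot: [0.753, 0.658, 0.0, 0.0]
force: [-0.9, 1.1, -0.5]
grip_width: 0.399
gripper_force: 0.0
time: 30.05
position: [0.5322, -0.0462, 0.1134]
tcp_rot: [0.753, 0.658, 0.001, 0.001]
force: [-0.2, -0.5, -0.8]
grip_width: 0.395
gripper_force: 0.0
time: 30.3
position: [0.5313, -0.0461, 0.1317]
tcp_rot: [0.753, 0.658, 0.0, 0.0]
force: [-0.3, 0.1, -0.5]
grip_width: 0.402
gripper_force: 0.0
pos [ 0.5313 -0.0461  0.1317] rows [-2.913 -0.436  0.017] yaw -0.054 (alt 2.946) q6 0.03 closing now -7.7
```

```bash
python3 -m handwheel '[[[-0.5,-0.07,0,0],[-1,-0.15,0,0]]]' >/dev/null && python3 -m handwheel '[[[-0.5,-0.07,0,0],[-1,-0.15,0,0]]]' >/dev/null && python3 -m handwheel '[[[-0.5,-0.07,0,0],[-0.91,-0.136,0,-0.054],[-0.91,-0.136,0,-0.054],[-0.91,-0.136,0,-0.054],[-0.91,-0.136,0,-0.054]]]';python3 - <<'E'
from h import *
go([.449,-.329,.012],-4.5)
t,s=cams.read_camera("top"),cams.read_camera("side")
cv2.imwrite("pics/t8.png",np.hstack([cv2.convertScaleAbs(cv2.resize(t["color"][130:250,250:350],(380,456)),alpha=1.6),cv2.convertScaleAbs(cv2.resize(s["color"][110:230,320:420],(380,456),interpolation=cv2.INTER_CUBIC),alpha=1.6)]))
E
```

```text
time: 31.42
position: [0.4488, -0.3273, 0.1313]
tcp_rot: [0.734, 0.679, 0.0, -0.001]
force: [0.5, -0.1, -0.2]
grip_width: 0.4
gripper_force: 0.0
pos [ 0.4488 -0.3273  0.1313] rows [-0.018  0.004  1.193] yaw 0.002 (alt -2.998) q6 -0.57 closing now -4.4
```

View pics/t8.png

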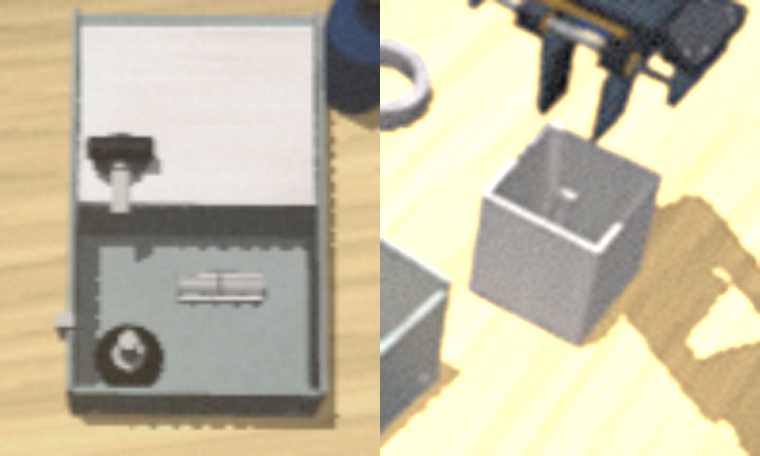

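Foot 2 stands in the compartment at (128,352) with the hinge at (222,287). In tube 3 the stem top is at crop (567,193).

```bash
python3 - <<'E'
from h import *
s=cams.read_camera("side")
print(onz(s,[(320+(567-380)/3.8,110+193/3.8)],.086))
E
python3 -m handwheel '[[[0,0,0.3,0],[0,0,0.6,0],[0,0,0.6,0]]]'
```

```text
[[ 0.44698966 -0.32862948  0.086     ]]
time: 31.95
position: [0.4474, -0.327, 0.0701]
tcp_rot: [0.734, 0.679, -0.0, -0.002]
force: [-0.4, 0.4, 0.7]
grip_width: 0.401
gripper_force: 0.0
```

Agrees within 2 mm. Descend and grip.

```bash
python3 -m handwheel '[[[-0.01,0,0.2,0],[-0.01,0,0.4,0],[-0.01,0,0.58,0],[-0.01,0,0.58,0],[-0.01,0,0.58,0]]]' && python3 -m handwheel '[[[0,0,0,0],[0,0,0,0],[0,0,0,0],[0,0,0,0],[0,0,0,0]]]' 0 40 && python3 -m handwheel '[[[0,0,-0.3,0],[0,0,-0.65,0],[0,0,-1,0],[0,0,-1,0]]]' && python3 -m handwheel '[[[0,0,-0.3,0],[0,0,-0.5,0],[0,0,-0.5,0]]]';python3 - <<'E'
from h import *
print(loc(-.028,-.05)); go([*loc(-.028,-.05),.15],-7.7)
E
```

```text
time: 32.58
position: [0.4497, -0.3302, 0.0153]
tcp_rot: [0.734, 0.679, 0.0, 0.001]
force: [-0.3, -0.3, 0.9]
grip_width: 0.404
gripper_force: 0.0
time: 33.2
position: [0.4491, -0.3299, 0.0144]
tcp_rot: [0.734, 0.679, 0.0, 0.001]
force: [1.0, -0.2, 3.7]
grip_width: 0.165
gripper_force: 40.0
time: 33.7
position: [0.4496, -0.3305, 0.1155]
tcp_rot: [0.734, 0.679, 0.0, 0.002]
force: [0.1, -0.2, -4.0]
grip_width: 0.169
gripper_force: 40.0
time: 34.08
position: [0.4484, -0.3296, 0.163]
tcp_rot: [0.734, 0.679, -0.0, -0.0]
force: [-0.5, -0.1, -3.1]
grip_width: 0.17
gripper_force: 40.0
[ 0.51685316 -0.14459755]
pos [ 0.4484 -0.3296  0.163 ] rows [1.898 0.538 0.13 ] yaw 0.054 (alt -2.946) q6 -0.58 closing now -4.5
```

```bash
python3 -m handwheel '[[[0.5,0.13,0,0],[0.95,0.27,0,0]]]' >/dev/null && python3 -m handwheel '[[[0.5,0.13,0,0.03],[0.95,0.27,0,0.054],[0.95,0.27,0,0.054],[0.95,0.27,0,0.054],[0.95,0.27,0,0.054]]]' && python3 -m handwheel '[[[0,0,0.4,0],[0,0,0.8,0],[0,0,1,0],[0,0,1,0]]]';python3 - <<'E'
from h import *
go([*loc(-.028,-.05),.0135],-7.7)
E
```

```text
time: 34.95
position: [0.5164, -0.1453, 0.1629]
tcp_rot: [0.754, 0.657, -0.001, -0.001]
force: [0.4, 0.4, -2.6]
grip_width: 0.167
gripper_force: 40.0
time: 35.45
position: [0.5155, -0.145, 0.0622]
tcp_rot: [0.754, 0.657, -0.001, -0.002]
force: [0.3, 0.0, -2.6]
grip_width: 0.167
gripper_force: 40.0
pos [ 0.5155 -0.145   0.0622] rows [0.006 0.015 0.487] yaw -0.002 (alt 2.998) q6 -0.16 closing now -7.8
```

```bash
python3 -m handwheel '[[[0,0,0.15,0],[0,0,0.3,0],[0,0,0.44,0],[0,0,0.5,0],[0,0,0.5,0],[0,0,0.5,0]]]' && python3 -m handwheel '[[[0,0,0,0],[0,0,0,0],[0,0,0,0],[0,0,0,0]]]' 0.4 && python3 -m handwheel '[[[0,0,-0.4,0],[0,0,-0.8,0],[0,0,-1,0],[0,0,-1,0]]]' && python3 -m handwheel '[[[0,0,-0.4,0],[0,0,-0.6,0],[0,0,-0.6,0]]]' 0.45; python3 - <<'E'
from h import *
go([.6708,-.0559,.16],-7.7)
E
```

```text
time: 36.2
position: [0.5176, -0.1444, 0.0139]
tcp_rot: [0.753, 0.658, 0.0, 0.0]
force: [-0.6, 0.0, -2.6]
grip_width: 0.168
gripper_force: 40.0
time: 36.7
position: [0.5174, -0.1445, 0.014]
tcp_rot: [0.753, 0.658, 0.0, 0.0]
force: [0.8, 0.4, -0.4]
grip_width: 0.401
gripper_force: 0.0
time: 37.2
position: [0.5184, -0.1448, 0.1154]
tcp_rot: [0.753, 0.658, 0.001, 0.002]
force: [-0.8, 0.3, -0.7]
grip_width: 0.399
gripper_force: 0.0
time: 37.58
position: [0.5177, -0.1445, 0.1739]
tcp_rot: [0.753, 0.658, 0.0, 0.001]
force: [-1.0, 0.5, -0.6]
grip_width: 0.453
gripper_force: 0.0
pos [ 0.5177 -0.1445  0.1739] rows [1.084 1.398 0.14 ] yaw -0.0 (alt 3.000) q6 -0.16 closing now -7.7
```

```bash
python3 -m handwheel '[[[0.5,0.4,0,0],[1,0.7,0,0]]]' >/dev/null && python3 -m handwheel '[[[0.5,0.4,0,0],[1,0.7,0,0]]]' >/dev/null && python3 -m handwheel '[[[0.5,0,0,0],[1,0,0,0],[1,0,0,0],[1,0,0,0]]]'; python3 - <<'E'
from h import *
go([.6708,-.0559,.16],-7.7)
t,s=cams.read_camera("top"),cams.read_camera("side")
cv2.imwrite("pics/t9.png",cv2.convertScaleAbs(np.vstack([np.hstack([cv2.resize(t["color"],(400,300)),cv2.resize(s["color"],(400,300))]),np.hstack([cv2.resize(t["color"][160:250,250:370],(400,300)),cv2.resize(s["color"][130:250,200:360],(400,300))])]),alpha=1.5))
E
```

```text
time: 38.58
position: [0.6954, 0.1336, 0.1716]
tcp_rot: [0.753, 0.658, -0.002, -0.001]
force: [0.9, -0.4, 0.4]
grip_width: 0.45
gripper_force: 0.0
pos [0.6954 0.1336 0.1716] rows [-1.911  0.01   0.119] yaw 0.0 (alt -3.000) q6 0.31 closing now -7.7
```

View pics/t9.png

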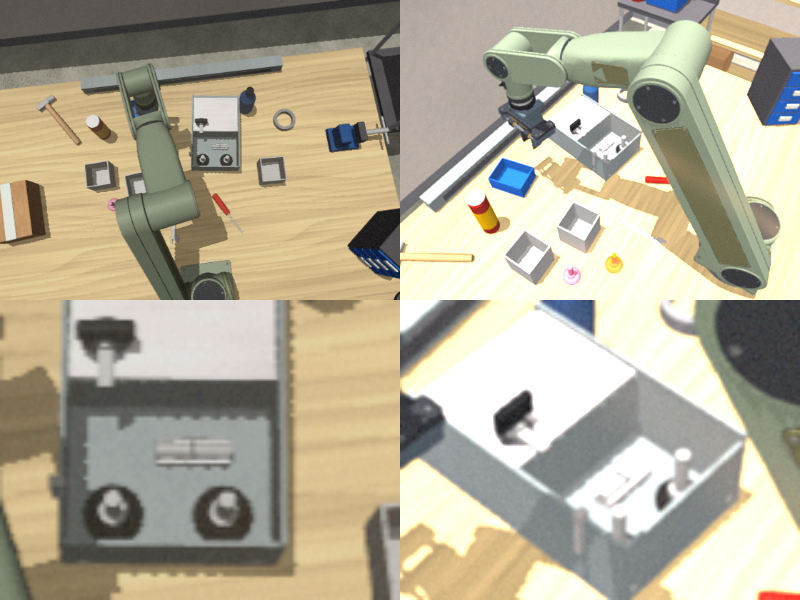

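Both feet and the hinge stand in the compartment, all tubes empty and standing, no second hinge on the bench. Back to the knob.

```bash
python3 -m handwheel '[[[-0.5,0,0,0],[-1,0,0,0]]]' >/dev/null && python3 -m handwheel '[[[-0.5,0.01,0,0],[-0.91,0.01,0,0],[-0.91,0.01,0,0],[-0.91,0.01,0,0],[-0.91,0.01,0,0]]]'; python3 - <<'E'
from h import *
go([.671,-.056,.0866],-7.7)
E
```

```text
time: 39.55
position: [0.6716, -0.0546, 0.1738]
tcp_rot: [0.753, 0.658, 0.0, -0.0]
force: [-0.7, 0.9, 0.4]
grip_width: 0.448
gripper_force: 0.0
pos [ 0.6716 -0.0546  0.1738] rows [-0.015 -0.004  0.872] yaw 0.0 (alt -3.000) q6 0.04 closing now -7.7
```

```bash
python3 -m handwheel '[[[-0.01,0,0.3,0],[-0.01,0,0.6,0],[-0.01,0,0.8,0],[-0.01,0,0.87,0],[-0.01,0,0.87,0],[-0.01,0,0.87,0]]]' && python3 -m handwheel '[[[0,0,0,0],[0,0,0,0],[0,0,0,0],[0,0,0,0],[0,0,0,0]]]' 0 30 && python3 -m handwheel '[[[0,-0.15,0,0],[0,-0.3,0,0],[0,-0.45,0,0],[0,-0.6,0,0],[0,-0.75,0,0],[0,-0.9,0,0],[0,-0.95,0,0]]]' && python3 -m handwheel '[[[0,-0.15,0,0],[0,-0.3,0,0],[0,-0.45,0,0],[0,-0.55,0,0],[0,-0.59,0,0],[0,-0.59,0,0]]]'; python3 - <<'E'
from h import *
go([.521,-.0355,.0866],-7.7)
E
```

```text
time: 40.3
position: [0.6723, -0.0561, 0.088]
tcp_rot: [0.753, 0.658, 0.001, 0.001]
force: [0.8, -0.0, -0.9]
grip_width: 0.448
gripper_force: 0.0
time: 40.92
position: [0.6708, -0.0563, 0.0873]
tcp_rot: [0.753, 0.658, -0.0, -0.0]
force: [-3.4, 0.6, 5.0]
grip_width: 0.206
gripper_force: 30.0
time: 41.8
position: [0.5769, -0.0435, 0.0873]
tcp_rot: [0.753, 0.658, 0.0, 0.0]
force: [2.6, -0.6, 2.7]
grip_width: 0.205
gripper_force: 30.0
time: 42.55
position: [0.5221, -0.036, 0.0874]
tcp_rot: [0.753, 0.658, 0.003, 0.003]
force: [9.0, -1.0, -0.8]
grip_width: 0.205
gripper_force: 30.0
pos [ 0.5221 -0.036   0.0874] rows [ 0.003 -0.011  0.008] yaw -0.0 (alt 3.000) q6 0.04 closing now -7.7
```

At the home stop. Turn back clockwise.

```bash
python3 -m handwheel '[[[0,0,0,0.15],[0,0,0,0.3],[0,0,0,0.45],[0,0,0,0.6],[0,0,0,0.75],[0,0,0,0.75]]]' && python3 -m handwheel '[[[0,0,0,0.15],[0,0,0,0.3],[0,0,0,0.45],[0,0,0,0.6],[0,0,0,0.75],[0,0,0,0.81],[0,0,0,0.81],[0,0,0,0.81]]]'; python3 - <<'E'
from h import *
go([.521,-.0355,.0866],82.3); print(readout.get_state()["torque"])
E
```

```text
time: 43.3
position: [0.5211, -0.0355, 0.0873]
tcp_rot: [0.948, 0.319, 0.003, 0.001]
force: [8.8, 0.7, 1.0]
grip_width: 0.208
gripper_force: 30.0
time: 44.3
position: [0.5209, -0.0345, 0.0873]
tcp_rot: [0.995, -0.099, 0.003, -0.001]
force: [6.4, 3.7, 1.3]
grip_width: 0.207
gripper_force: 30.0
pos [ 0.5209 -0.0345  0.0873] rows [0.003 0.01  0.007] yaw -0.06 (alt 2.940) q6 1.68 closing now -101.3
[ 0.70523442 -1.32491789  0.25421217]
```

```bash
python3 -m handwheel '[[[0,0,0,0],[0,0,0,0],[0,0,0,0],[0,0,0,0]]]' 0.4 && python3 -m handwheel '[[[0,0,-0.4,0],[0,0,-0.8,0],[0,0,-1,0],[0,0,-1,0]]]' >/dev/null && python3 -m handwheel '[[[-0.5,-0.5,0,0],[-0.9,-1,0,0]]]' 1 >/dev/null && python3 -m handwheel '[[[0,-0.5,0,0],[0,-1,0,0]]]'>/dev/null && python3 -m handwheel '[[[0,-0.5,0,0],[0,-1,0,0],[0,-1,0,0],[0,-1,0,0]]]'; python3 - <<'E'
from h import *
c=cams.read_camera("top"); hsv=cv2.cvtColor(c["color"],cv2.COLOR_BGR2HSV)
a=cv2.imread("pics/top0.png"); 
for nm,im in(("start",a),("now",c["color"])):
    r=im[195:245,262:340].max(2); d=(r<45).astype(np.uint8); d[38:]=0
    cs=max(cv2.findContours(d,0,1)[0],key=cv2.contourArea); print(nm,cv2.boundingRect(cs))
print("diff",np.abs(c["color"][120:245,262:342].astype(int)-a[120:245,262:342]).max(2).__gt__(40).sum())
s=cams.read_camera("side"); b=cv2.imread("pics/side0.png")
print("side diff",np.argwhere(np.abs(s["color"][130:245,200:340].astype(int)-b[130:245,200:340]).max(2)>40).shape)
print(readout.get_state()["position"])
E
```

```text
time: 44.8
position: [0.5181, -0.0357, 0.0864]
tcp_rot: [0.995, -0.099, -0.001, 0.0]
force: [0.8, -0.4, 0.6]
grip_width: 0.4
gripper_force: 0.0
time: 46.3
position: [0.4931, 0.2667, 0.1853]
tcp_rot: [0.995, -0.098, -0.001, 0.001]
force: [0.1, 0.6, -1.1]
grip_width: 0.996
gripper_force: 0.0
start (18, 29, 4, 4)
now (18, 32, 3, 1)
diff 10
side diff (9480, 2)
[0.49352007 0.26625197 0.18620587]
```

The top view of the locker matches the start picture (10 stray pixels), so the hatch is home and latched. Hand in.

```bash
python3 -c "
from plant import manip
print(manip.finish_job())"
```

```text
the job is handed in; nothing more can be done
None
```

The job is handed in, with no verdict returned: both levelling feet and the one hinge I found are in the compartment, and the hatch is home and latched; the three tubes are still standing.

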